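Uncouple the shaker's hold-down bar and hold it up

TASK

The tube rack on the bench shaker is to be taken out by a colleague: first slide the transport lock fully out to its end stop, away from the hold-down bar. Then pull the coupler's spring latch out sideways while the bar is still down, lift the bar off its ball stud until the coupler is about 8 cm above where it sat, and finish holding it up there with the gripper: do not let go, the bar would fall back. Leave the rack, cup, vial and small bottle where they stand.

Things in the scene. Friction and masses are not known exactly. Their poses are not given: they have to be found in the camera images.
- shaker: Bench shaker, fixed: grey flat housing 320 (x) x 260 (y) mm, deck 33 mm high. Origin: centre of underside; x runs along the hold-down bar from coupler to hinge, y from the bar to the transport lock, z up. In mm: ball and coupler at x -110, y 0; lock post x -67 to -23, y 26 to 125, 97 high; rack at x 45; bar's hinge axis along y at x 130, z 81. Yawed up to 0.35 rad from the world axes.
- ball (a point): Centre of the ball (28 mm) of the ball stud on the shaker, 73 mm above the worktop; axes as the shaker's.
- holdbar: Hold-down bar, aluminium, 24 wide, 12 thick, over the rack, hinged at its far end; steel coupler head 50 x 50 mm (top 97 mm above the worktop) at its near end, 240 mm from the hinge, covers the ball. Origin on the hinge axis, x away from the coupler. 0.3 to 0.45 kg; near end swings up to 1 rad, falls if let go. Held down while the lock bolt lies over it or the latch is in.
- socket (a point): The point of the coupler head that coincides with the ball's centre while the bar is down; it rises and swings with the bar about the hinge.
- latch (a joint): Spring latch of the coupler, sliding on it towards the shaker's -y (away from the lock post). 0 = home, 0.024 m = pulled out to its stop; its fork clears the ball from 0.015 m on. The spring pulls it home with 4 N at 0 rising to 10 N at 0.024.
- latch_grip (a point): Point in the latch's upright black grip, on its middle line, 10 mm below its top. Grip: 12 mm thick along y, 30 mm along x, 40 mm tall above the latch's steel top plate (103 to 143 mm above the worktop with the bar down). Moves with latch and bar and leans as the bar rises; held by its two y faces it can turn between the pads.
- lock (a joint): Transport lock, a flat steel bolt sliding on its post along the shaker's +y: at 0 to 0.010 m (start) the bolt lies across the bar, at 0.040 m it is fully out against its end stop, clear of the bar. Stays where it is left; about 2 N friction.
- lock_grip (a point): Point in the lock's upright black grip, on its middle line, 8 mm below its top, 125 mm above the worktop. The grip is 12 mm thick along y, 26 mm along x and stands 40 mm above the bolt (97 to 137 mm above the worktop). It moves with the lock.
- rack: Green micro-tube rack with capped tubes, 62 x 130 x 37 mm, loose in its nest on the deck under the bar. Origin: centre of its underside. Bystander.
- cup: Small white sample cup, 35 mm across, 36 mm tall, loose, upright on the worktop beside the shaker. Origin: centre of its underside. Bystander.
- vial: Brown sample vial with a white cap, 23 mm across, 46 mm tall, loose, upright on the worktop beside the shaker. Origin: centre of its underside. Bystander.
- bottle: Small white bottle, 35 mm across, 66 mm tall, loose, upright on the worktop on the lock's side of the shaker. Origin: centre of its underside. Bystander.

How it is judged (in metres and radians):
On the way, in this order (a step that is already met when the one before it is completed fails the run):
1. the transport lock is slid fully out to its end stop, with the bar still down (value of joint lock above 0.037 m and z of socket in the frame of ball below 0.006 m), for 0.2 s.
2. the latch is pulled out sideways, with the bar still down (value of joint latch above 0.014 m and z of socket in the frame of ball below 0.006 m), for 0.1 s.
At the end, for the whole second after the job is handed in: The coupler is held at least 60 mm above the ball by the gripper (fingers touching the bar, latch or coupler with over 1 N), the bar is still (under 0.1 rad/s), the transport lock is out (35 mm or more) and the rack is within 15 mm of where it stood (z of socket in the frame of ball above 0.06 m and contact force between the fingers and holdbar above 1 N and linear speed of holdbar below 0.03 m/s and angular speed of holdbar below 0.1 rad/s and value of joint lock above 0.035 m and distance of rack from where it was at the start of the episode below 0.015 m); the arm keeps its last pose, push and grip.
It fails at once if the rack, cup, vial or bottle is moved by more than 20 mm or tipped over (distance of any of rack, cup, vial, bottle from where it was at the start of the episode above 0.02 m or angle between any of cup, vial, bottle's own z axis and vertical above 0.5 rad).
It also fails if it takes over 46 s, if anything falls off the work surface, if the arm or the gripper's body presses on something with over 40 N, if the wrist force passes 120 N, or if a joint passes its speed limit or range.

ROBOT

A 6-joint arm with a two-finger parallel gripper is mounted at the origin on a cart in front of the work surface, level with it; the furniture and walls round the work are solid. World frame = base frame: x ahead of the robot, y to its left, z up, the work surface at z = 0. Lengths are in m, angles in degrees, forces in N, time in s.
With the tool pointing down it reaches from about 0.4 to 0.825 m from the base axis. Payload 7 kg.
Tool frame: the origin (TCP) lies midway between the tips of the shut fingers; the grasp point (between the pads) lies 19 mm behind it; z points along the fingers, y is the direction in which the jaws open and shut (so a half turn about z gives the same grasp; the last joint's range is limited). The gripper opens to 88 mm and grips with 3 to 60 N. Pads are 19 mm wide; open, the fingers measure 130 mm over their backs; the gripper's body (78 mm by 193 mm) begins 47 mm behind the grasp point.
Start: joints at [82.512, 20.546, 0.682, 0, -70.136, -16.507], TCP at [0.275, 0.617, 0.227] pointing down, gripper open.
Joint ranges: [-176.03, 176.03], [-82.01, 121.73], [-58.28, 71.71], [-173.87, 95.51], [-174.79, -0.11], [-173.66, 173.66]. Speed limits (degrees/s): [136.94, 136.94, 172.46, 180, 180, 180].

INTERFACE

Orientations are given as [roll, pitch, yaw] about the fixed x, y, z axes, in that order (R = Rz(yaw) Ry(pitch) Rx(roll)).
In Python, from plant import get_state, capture, get_calibration, close_job, boxes_of, cut_out gives the robot as it stands.
- The arm moves only by the tool apply_moves, never from a script. Its argument "commands" is a list of rows, each an object with "grip": the closure, from 0 (fully open) to 1 (shut); "slide": the shift along the tool's x, y, z in m, a list of three; "roll": the turn about the tool's z in degrees. In form: [{"grip": grip, "slide": [x, y, z], "roll": roll}, ...]. A call has 1 to 5 rows; each row is the pose to reach, as a shift and turn from the pose commanded when the call began, along the tool's axes at that moment; what a row does not reach only later rows make up. A row lasts 1/8 s, in which the tool goes at most 62.5 mm and 10.7 degrees, less where a joint would pass 70% of its speed; a pose out of reach is approached as far as the arm can. A call with a gripper value outside its range is refused whole. The fingers move at their own pace and stop on an object; "grip_force" is the grip in N (left out, the last holds). Time passes only in rows, so rows that repeat a pose let the fingers close. It gives the time, the measured TCP pose, the force and the opening at its end, in the units of the state.
- get_state(): the state, without advancing time (a new reading comes with each control period).
- capture(name): name is "scene" or "top" or "wrist"; returns (picture, depth): 384x512x3 uint8, red, green, blue; 384x512 float32, m along the optical axis (not along the pixel's ray), 0 where there is no reading.
- get_calibration(name): a dict with "mtx" (3x3 intrinsics, pixels), "R" (3x3) and "t" (3): a world point X has camera coordinates R X + t. Camera axes: x right, y down, z forward; pixel columns grow to the right and rows downward; lengths in m; the calibration is good to about 2 mm. A picture is of the moment at which its call begins: read the wrist's pose just before it. get_calibration takes no time and is no camera call; for the wrist camera it gives the pose at the moment of the call.
- close_job(): hands the job in, once; it reports no verdict.
Trained networks look in the newest picture that a camera, given by its name, has taken for a name from the list of things; names that differ only in an ending like _2 or _b are one class to them, and where a whole thing is asked for, a point or a joint stands for the part that bears it (a point fixed in the world has none). Each returns a list of dicts, best first, with "score" (0 to 1); they miss things now and then, are a little off and sometimes report something else, mostly with a low value. They report only what shows in the picture. A call takes as long as a camera call.
- boxes_of(name, camera): "position" ([x, y, z] in m, in the coordinates of the camera as it stood for that picture, good to about 4 mm: the middle of the surface that is visible of it).
- cut_out(name, camera): "mask" (384x512 bool, what is visible of it).
The state is a dict: "time_s": time; "joints": joint angles; "qd": joint speeds; "joint_torque": joint torques, N m; "tcp_pos": TCP position; "eef_rot": TCP orientation; "contact_force": force on the tool from outside, world axes, zero at the start; "moment": the same for the moment, N m; "gripper_width": finger opening in m.
Only numpy, scipy, OpenCV 4.12 (cv2) and the standard library are available. Lean on these libraries where they do the work, as an engineer would, in place of code of your own. Each camera call takes 0.05 s, during which the arm holds its last target.

## Working session

There is one attempt and no reset: what is moved stays moved. The work goes in short steps, Python scripts to look and compute and a tool call to move; the robot and the scene stay as the last step left them, time stands still between calls to the robot, and variables do not carry over. Pictures are saved under pics/ and viewed, and the job is handed in when it is done.

Besides the shell and the picture viewer there is one more tool, called after ">>>" by a JSON object that holds its "fn" and its "kwargs". apply_moves: Moves the arm, as the interface text tells. Its arguments: {"type":"object","properties":{"commands":{"type":"array"},"grip_force":{"type":"number"}},"required":["commands"]}

```bash
mkdir -p pics; ls; python3 - <<'E'
from plant import *
import cv2,numpy as np
s=get_state(); print(s)
for n in ["scene","top"]:
    p,d=capture(n); cv2.imwrite(f"pics/{n}0.png",p[:,:,::-1])
    c=get_calibration(n); R=np.array(c["R"]);t=np.array(c["t"])
    for o in ["lock_grip","latch_grip","holdbar","shaker","rack","cup","vial","bottle"]:
        try:
            for b in boxes_of(o,n)[:2]:
                print(n,o,round(b["score"],2),(R.T@(np.array(b["position"])-t)).round(4))
        except Exception as e: print(o,e)
print(get_state()["time_s"])
E
```

```text
pics
{'time_s': 0.0, 'joints': array([ 8.25102545e+01,  2.05892128e+01,  6.34248953e-01, -2.08568337e-02,
       -7.01371189e+01, -1.65048920e+01]), 'qd': array([ 0.14024187, -0.05745258, -0.04914634, -0.04098451,  0.09629468,
       -0.00624986]), 'joint_torque': array([ 1.87517021e-04, -5.82708442e+01,  2.93043888e+01,  6.99652523e+00,
        6.87154839e-03, -1.69074842e-04]), 'tcp_pos': array([0.27433135, 0.61619502, 0.22564908]), 'eef_rot': array([ 1.79906141e+02, -7.36395474e-03, -2.40017338e+01]), 'contact_force': array([-0.73378467, -0.23501564,  0.65510559]), 'moment': array([-0.01473952,  0.0311656 ,  0.04944861]), 'gripper_width': 0.0873637338182981}
scene lock_grip 0.69 [0.5934 0.1108 0.1025]
scene latch_grip 0.71 [0.5096 0.0617 0.1044]
scene holdbar 0.79 [0.529  0.0517 0.0833]
scene shaker 0.75 [0.5752 0.0253 0.0312]
scene rack 0.85 [0.6528 0.0125 0.0544]
scene rack 0.69 [0.5873 0.112  0.0986]
scene vial 0.57 [ 0.5401 -0.1045  0.031 ]
scene bottle 0.65 [0.7467 0.201  0.0323]
top lock_grip 0.69 [0.5927 0.1054 0.0961]
top latch_grip 0.75 [0.521  0.0757 0.1035]
top holdbar 0.95 [0.5736 0.0559 0.0876]
top holdbar 0.61 [0.5205 0.0741 0.0949]
top shaker 0.86 [0.6107 0.0547 0.037 ]
top rack 0.57 [0.6701 0.0517 0.0576]
top cup 0.52 [ 0.6828 -0.1387  0.0162]
top cup 0.25 [0.611  0.0509 0.037 ]
top vial 0.42 [ 0.5486 -0.0933  0.0395]
top bottle 0.73 [0.7533 0.2072 0.047 ]
0.9
```

```bash
python3 - <<'E'
import cv2,numpy as np
a=cv2.imread("pics/scene0.png");b=cv2.imread("pics/top0.png")
cv2.imwrite("pics/s0b.png",cv2.resize(a,(800,600)));cv2.imwrite("pics/t0b.png",cv2.resize(b,(800,600)))
E
```

```text
(no output)
```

View pics/s0b.png

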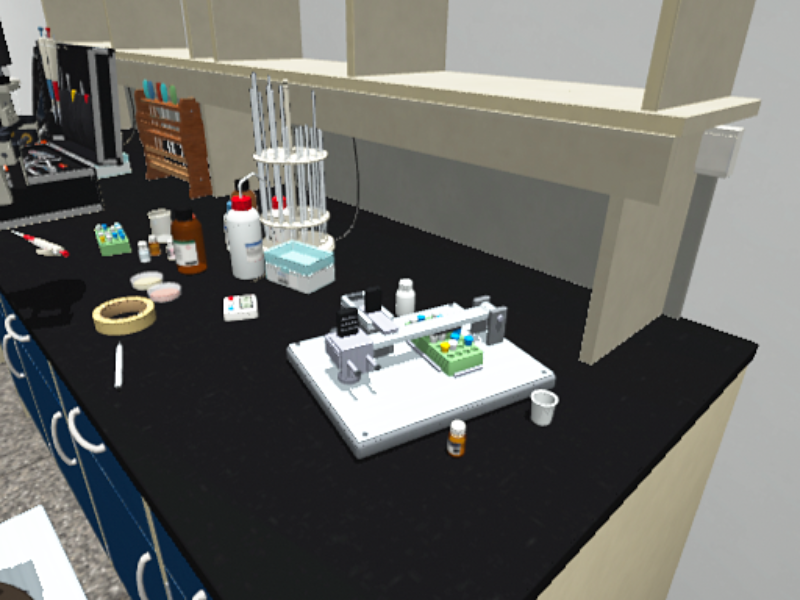

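View pics/t0b.png

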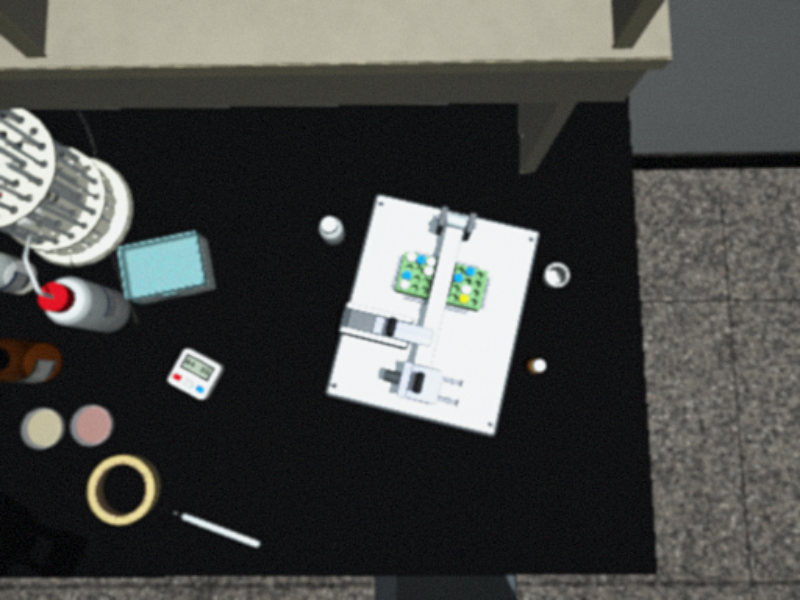

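The scene picture shows the shaker with the latch grip at about (348,322) and the lock grip at (373,300). In the top picture the latch grip is at (417,380) and the lock grip at (391,326). The yaw is about -0.25 rad. Next I fit the shaker pose from the depth data.

```bash
cat > h.py <<'E'
from plant import *
import cv2,numpy as np
def world(d,c):
    K=np.array(c["mtx"]);R=np.array(c["R"]);t=np.array(c["t"])
    v,u=np.mgrid[0:384,0:512]
    X=np.stack([(u-K[0,2])/K[0,0]*d,(v-K[1,2])/K[1,1]*d,d],-1)
    return (X-t)@R
def proj(P,c):
    K=np.array(c["mtx"]);R=np.array(c["R"]);t=np.array(c["t"])
    q=(R@np.array(P)+t); q=K@q; return q[:2]/q[2]
E
python3 - <<'E'
from h import *
for n in ["top","scene"]:
    p,d=capture(n); c=get_calibration(n); W=world(d,c)
    print(n,"cam",(-np.array(c["R"]).T@np.array(c["t"])).round(3))
    m=cut_out("shaker",n)[0]["mask"]
    dk=m&(d>0)&(abs(W[...,2]-.033)<.008)
    pts=W[dk][:,:2].astype(np.float32); print("deckz",np.median(W[dk][:,2]),dk.sum())
    k=cv2.morphologyEx(dk.astype(np.uint8),cv2.MORPH_OPEN,np.ones((3,3),np.uint8))
    print(cv2.minAreaRect(W[k>0][:,:2].astype(np.float32)))
    for o in ["lock_grip","latch_grip"]:
        for r in cut_out(o,n)[:1]:
            mm=r["mask"]; dark=mm&(p.max(-1)<70)&(d>0)
            # grip: points z>.1
            g=dark&(W[...,2]>.105)
            q=W[g]; print(n,o,mm.sum(),g.sum(), q.mean(0).round(4),q.max(0).round(4),q.min(0).round(4))
    np.savez(f"{n}.npz",p=p,d=d,W=W)
E
```

```text
top cam [0.521 0.104 0.987]
deckz 0.031286515161814285 10180
((0.6296234726905823, 0.05382281541824341), (0.257813960313797, 0.3178880512714386), 75.85264587402344)
top lock_grip 396 47 [0.5978 0.1187 0.1348] [0.6081 0.124  0.1377] [0.5871 0.1133 0.1308]
top latch_grip 438 49 [0.5236 0.0832 0.1403] [0.5347 0.0894 0.143 ] [0.5123 0.0769 0.1362]
scene cam [ 0.121 -0.43   0.479]
deckz 0.031173368834319846 2
((0.0, 0.0), (0.0, 0.0), 0.0)
scene lock_grip 362 139 [0.5942 0.1138 0.1222] [0.6085 0.123  0.1363] [0.5831 0.1084 0.106 ]
scene latch_grip 717 193 [0.517  0.0779 0.1257] [0.5315 0.0879 0.1417] [0.5051 0.0719 0.1052]
```

```bash
cat >> h.py <<'E'
YAW=np.deg2rad(-14.15); C=np.array([0.6296,0.0538])
EX=np.array([np.cos(YAW),np.sin(YAW)]);EY=np.array([-np.sin(YAW),np.cos(YAW)])
def tosh(P): P=np.asarray(P); r=P[...,:2]-C; return np.stack([r@EX,r@EY,P[...,2]],-1)
def toslide(target,s=None,yaw=None):
    s=s or get_state(); p=s["tcp_pos"]; y=np.deg2rad(s["eef_rot"][2])
    d=np.asarray(target)-p
    return np.array([d[0]*np.cos(y)+d[1]*np.sin(y), d[0]*np.sin(y)-d[1]*np.cos(y), -d[2]])
E
python3 - <<'E'
from h import *
for n in ["top","scene"]:
    z=np.load(n+".npz");p,d,W=z["p"],z["d"],z["W"];S=tosh(W)
    for nm,(x,y) in dict(lock=(-.045,.055),latch=(-.11,.003)).items():
        g=(d>0)&(p.max(-1)<80)&(abs(S[...,0]-x)<.03)&(abs(S[...,1]-y)<.03)&(S[...,2]>.108)
        q=S[g]; print(n,nm,g.sum(),np.percentile(q,[3,50,97],axis=0).round(4).tolist())
        t=g&(S[...,2]>.13 if nm=="lock" else S[...,2]>.136); print("  top",np.percentile(S[t],[3,50,97],axis=0).round(4).tolist())
print(toslide([0.597,0.118,0.19]), get_state()["time_s"])
E
```

```text
top lock 53 [[-0.057, 0.0504, 0.1309], [-0.0467, 0.055, 0.1348], [-0.0364, 0.0599, 0.1373]]
  top [[-0.057, 0.0504, 0.1313], [-0.0466, 0.055, 0.1348], [-0.0363, 0.0599, 0.1374]]
top latch 55 [[-0.1211, -0.0016, 0.134], [-0.11, 0.0026, 0.1405], [-0.0985, 0.0068, 0.1427]]
  top [[-0.1212, -0.0016, 0.1367], [-0.11, 0.0023, 0.1406], [-0.0984, 0.0066, 0.1428]]
scene lock 133 [[-0.06, 0.0468, 0.1087], [-0.0501, 0.0492, 0.1237], [-0.0372, 0.0565, 0.1354]]
  top [[-0.0598, 0.0466, 0.1301], [-0.049, 0.0496, 0.134], [-0.0365, 0.057, 0.1358]]
scene latch 194 [[-0.1273, -0.0069, 0.1094], [-0.1151, -0.0048, 0.1275], [-0.1007, 0.0024, 0.1412]]
  top [[-0.1265, -0.0065, 0.1363], [-0.1146, -0.0028, 0.1394], [-0.101, 0.0034, 0.1415]]
[0.49737215 0.32443297 0.03657292] 1.3
```

>>> {"fn": "apply_moves", "kwargs": {"commands": [{"grip": 0.4, "slide": [0.045, 0.03, 0], "roll": -2}, {"grip": 0.4, "slide": [0.095, 0.062, 0], "roll": -4}, {"grip": 0.4, "slide": [0.145, 0.095, 0], "roll": -6}, {"grip": 0.4, "slide": [0.195, 0.127, 0], "roll": -8}, {"grip": 0.4, "slide": [0.245, 0.16, 0], "roll": -9.85}], "grip_force": 15}}

```text
time_s: 1.92
tcp_pos: [0.4341, 0.3692, 0.2269]
eef_rot: [-180.0, -0.0, -14.1]
contact_force: [0.5, 0.1, -1.1]
gripper_width: 0.0531
```

```bash
python3 - <<'E'
from h import *
s=get_state(); print(s["tcp_pos"],s["eef_rot"],s["gripper_width"],toslide([0.597,0.118,0.19]))
E
```

```text
[0.43407747 0.36924379 0.22689977] [-1.79963817e+02 -1.82231982e-02 -1.40602125e+01] 0.053065165593084655 [0.21907906 0.20413613 0.03689977]
```

>>> {"fn": "apply_moves", "kwargs": {"commands": [{"grip": 0.4, "slide": [0.044, 0.041, 0], "roll": 0}, {"grip": 0.4, "slide": [0.088, 0.082, 0], "roll": 0}, {"grip": 0.4, "slide": [0.132, 0.123, 0.01], "roll": 0}, {"grip": 0.4, "slide": [0.176, 0.164, 0.02], "roll": 0}, {"grip": 0.4, "slide": [0.219, 0.204, 0.03], "roll": 0}]}}

```text
time_s: 2.55
tcp_pos: [0.5968, 0.1178, 0.1966]
eef_rot: [-180.0, -0.0, -14.1]
contact_force: [0.8, 0.8, -0.2]
gripper_width: 0.0528
```

```bash
python3 - <<'E'
from h import *
s=get_state(); c=get_calibration("wrist"); p,d=capture("wrist"); W=world(d,c); S=tosh(W)
print(s["tcp_pos"],s["gripper_width"],tosh(s["tcp_pos"]))
cv2.imwrite("pics/w1.png",p[:,:,::-1])
for nm,(x,y) in dict(lock=(-.045,.055),latch=(-.11,.0)).items():
    g=(d>0)&(p.max(-1)<80)&(abs(S[...,0]-x)<.025)&(abs(S[...,1]-y)<.025)&(S[...,2]>.108)&(S[...,2]<.15)
    if g.sum(): print(nm,g.sum(),np.percentile(S[g],[3,50,97],axis=0).round(4).tolist())
for o in ["lock_grip","latch_grip"]:
    for b in boxes_of(o,"wrist")[:2]: print(o,b["score"],tosh(np.array(c["R"]).T@(np.array(b["position"])-np.array(c["t"]))))
E
```

```text
[0.59675765 0.11777394 0.19661824] 0.05281900375653393 [-0.04748504  0.05400423  0.19661824]
lock 357 [[-0.0491, 0.0484, 0.1111], [-0.0378, 0.0523, 0.1349], [-0.0326, 0.0557, 0.137]]
latch 8 [[-0.1226, 0.0066, 0.1185], [-0.1213, 0.0068, 0.1242], [-0.1207, 0.0071, 0.1368]]
lock_grip 0.91 [-0.04091908  0.03882824  0.09603059]
latch_grip 0.75 [-0.09066855 -0.02880036  0.09954793]
```

View pics/w1.png

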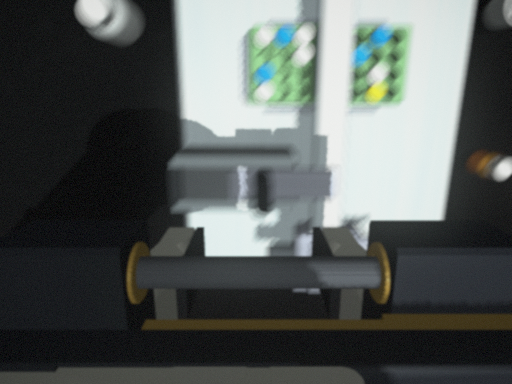

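The wrist picture shows the lock grip at about (265,190), midway between the fingers at x≈180 and 340. I descend and close.

>>> {"fn": "apply_moves", "kwargs": {"commands": [{"grip": 0.4, "slide": [0.001, 0, 0.045], "roll": 0}, {"grip": 0.4, "slide": [0.001, 0, 0.09], "roll": 0}, {"grip": 1.0, "slide": [0.001, 0, 0.09], "roll": 0}, {"grip": 1.0, "slide": [0.001, 0, 0.09], "roll": 0}, {"grip": 1.0, "slide": [0.001, 0, 0.09], "roll": 0}], "grip_force": 15}}

```text
time_s: 3.32
tcp_pos: [0.598, 0.1202, 0.1089]
eef_rot: [-179.9, -0.2, -14.1]
contact_force: [0.3, 0.4, 0.1]
gripper_width: 0.0282
```

>>> {"fn": "apply_moves", "kwargs": {"commands": [{"grip": 1.0, "slide": [0, 0, 0], "roll": 0}, {"grip": 1.0, "slide": [0, -0.008, 0], "roll": 0}, {"grip": 1.0, "slide": [0, -0.016, 0], "roll": 0}, {"grip": 1.0, "slide": [0, -0.023, 0], "roll": 0}, {"grip": 1.0, "slide": [0, -0.028, 0], "roll": 0}]}}

```text
time_s: 3.95
tcp_pos: [0.6041, 0.147, 0.1077]
eef_rot: [-180.0, -0.1, -14.1]
contact_force: [-1.9, -1.7, 7.3]
gripper_width: 0.0117
```

>>> {"fn": "apply_moves", "kwargs": {"commands": [{"grip": 1.0, "slide": [0, -0.003, 0], "roll": 0}, {"grip": 1.0, "slide": [0, -0.006, 0], "roll": 0}, {"grip": 1.0, "slide": [0, -0.009, 0], "roll": 0}, {"grip": 1.0, "slide": [0, -0.009, 0], "roll": 0}]}}

```text
time_s: 4.45
tcp_pos: [0.6057, 0.1534, 0.1077]
eef_rot: [179.8, -0.0, -14.1]
contact_force: [-2.6, -9.0, 9.7]
gripper_width: 0.0121
```

>>> {"fn": "apply_moves", "kwargs": {"commands": [{"grip": 1.0, "slide": [0, -0.003, 0], "roll": 0}, {"grip": 1.0, "slide": [0, -0.005, 0], "roll": 0}, {"grip": 1.0, "slide": [0, -0.005, 0], "roll": 0}, {"grip": 1.0, "slide": [0, -0.005, 0], "roll": 0}], "grip_force": 25}}

```text
time_s: 4.95
tcp_pos: [0.6057, 0.1538, 0.1077]
eef_rot: [179.4, 0.1, -14.2]
contact_force: [-2.1, -25.2, 12.8]
gripper_width: 0.0117
```

```bash
python3 - <<'E'
from h import *
s=get_state();print(tosh(s["tcp_pos"]),s["contact_force"],s["gripper_width"])
E
```

```text
[-0.0476624   0.09111517  0.10765844] [ -2.08723182 -25.17350804  12.82912179] 0.011675053837922202
```

The arm stops dead under 25 N side load, so the lock is at its end stop. I relax, release and go up.

>>> {"fn": "apply_moves", "kwargs": {"commands": [{"grip": 1.0, "slide": [0, 0.006, 0], "roll": 0}, {"grip": 0.5, "slide": [0, 0.006, 0], "roll": 0}, {"grip": 0.4, "slide": [0, 0.006, 0], "roll": 0}, {"grip": 0.4, "slide": [0, 0.006, -0.03], "roll": 0}, {"grip": 0.4, "slide": [0, 0.006, -0.08], "roll": 0}]}}

```text
time_s: 5.58
tcp_pos: [0.6044, 0.1543, 0.1853]
eef_rot: [179.8, 0.2, -14.1]
contact_force: [1.0, 0.1, 0.3]
gripper_width: 0.0465
```

```bash
python3 - <<'E'
from h import *
s=get_state();print(tosh(s["tcp_pos"]),s["contact_force"],s["gripper_width"])
p,d=capture("top"); c=get_calibration("top"); S=tosh(world(d,c)); cv2.imwrite("pics/t2.png",cv2.resize(p[150:300,150:400,::-1],None,fx=3,fy=3))
print(toslide([.5212,.0822,.19]))
E
```

```text
[-0.04895814  0.09128706  0.1852648 ] [0.98513505 0.14301154 0.26101959] 0.04649315656725053
[-0.06682935  0.09215522  0.00440968]
```

View pics/t2.png

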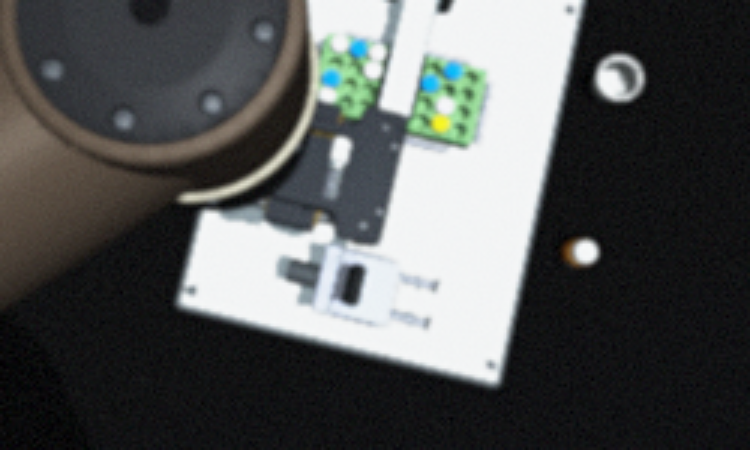

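The top picture shows the coupler and latch grip at about (350,285), with the bar still down and the vial and cup where they stood. I move above the latch.

>>> {"fn": "apply_moves", "kwargs": {"commands": [{"grip": 0.4, "slide": [-0.025, 0.035, 0], "roll": 0}, {"grip": 0.4, "slide": [-0.05, 0.07, 0], "roll": 0}, {"grip": 0.4, "slide": [-0.067, 0.092, 0], "roll": 0}, {"grip": 0.4, "slide": [-0.067, 0.092, 0], "roll": 0}]}}

```text
time_s: 6.12
tcp_pos: [0.517, 0.0809, 0.1869]
eef_rot: [-180.0, -0.0, -14.2]
contact_force: [0.4, -0.1, -0.6]
gripper_width: 0.0528
```

```bash
python3 - <<'E'
from h import *
s=get_state(); c=get_calibration("wrist"); p,d=capture("wrist"); W=world(d,c); S=tosh(W)
print(s["tcp_pos"],s["gripper_width"],tosh(s["tcp_pos"]))
cv2.imwrite("pics/w2.png",p[:,:,::-1])
for nm,(x,y) in dict(lock=(-.045,.09),latch=(-.11,.0)).items():
    g=(d>0)&(p.max(-1)<80)&(abs(S[...,0]-x)<.025)&(abs(S[...,1]-y)<.025)&(S[...,2]>.108)&(S[...,2]<.15)
    if g.sum(): print(nm,g.sum(),np.percentile(S[g],[3,50,97],axis=0).round(4).tolist())
E
```

```text
[0.51700125 0.08087024 0.18694507] 0.05275198105040341 [-0.11580002 -0.00127713  0.18694507]
lock 1438 [[-0.0569, 0.0839, 0.1099], [-0.0454, 0.0856, 0.1341], [-0.0342, 0.094, 0.1369]]
latch 987 [[-0.1232, -0.0046, 0.1152], [-0.1068, 0.001, 0.1407], [-0.0959, 0.0065, 0.1425]]
```

View pics/w2.png

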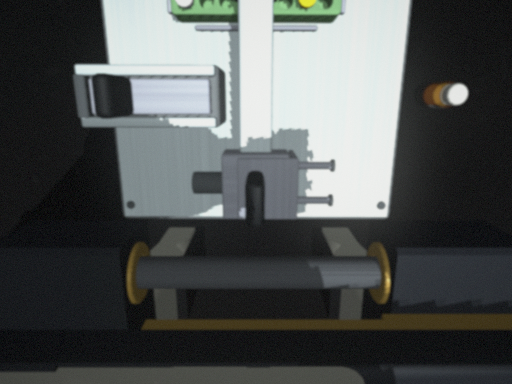

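The lock grip now sits against the outer end of its post at about (110,97). The latch grip at (255,195) is between the fingers. I descend and grip hard.

>>> {"fn": "apply_moves", "kwargs": {"commands": [{"grip": 0.4, "slide": [0.006, -0.002, 0.035], "roll": 0}, {"grip": 0.4, "slide": [0.006, -0.002, 0.075], "roll": 0}, {"grip": 1.0, "slide": [0.006, -0.002, 0.075], "roll": 0}, {"grip": 1.0, "slide": [0.006, -0.002, 0.075], "roll": 0}, {"grip": 1.0, "slide": [0.006, -0.002, 0.075], "roll": 0}], "grip_force": 45}}

```text
time_s: 6.8
tcp_pos: [0.5256, 0.0825, 0.1132]
eef_rot: [-179.9, -0.1, -14.1]
contact_force: [-0.2, 0.0, -0.1]
gripper_width: 0.0282
```

>>> {"fn": "apply_moves", "kwargs": {"commands": [{"grip": 1.0, "slide": [0, 0, 0], "roll": 0}, {"grip": 1.0, "slide": [0, 0, 0], "roll": 0}]}}

```text
time_s: 7.05
tcp_pos: [0.5246, 0.0812, 0.1125]
eef_rot: [180.0, -0.1, -14.1]
contact_force: [0.2, -2.0, 3.6]
gripper_width: 0.0121
```

```bash
python3 - <<'E'
from h import *
s=get_state();print(tosh(s["tcp_pos"]),s["contact_force"],s["gripper_width"])
E
```

```text
[-0.10848541  0.00092618  0.112505  ] [ 0.24268387 -2.00798393  3.61595294] 0.012055781893218227
```

>>> {"fn": "apply_moves", "kwargs": {"commands": [{"grip": 1.0, "slide": [0, 0.006, 0], "roll": 0}, {"grip": 1.0, "slide": [0, 0.012, 0], "roll": 0}, {"grip": 1.0, "slide": [0, 0.018, 0], "roll": 0}, {"grip": 1.0, "slide": [0, 0.022, 0], "roll": 0}, {"grip": 1.0, "slide": [0, 0.022, 0], "roll": 0}]}}

```text
time_s: 7.68
tcp_pos: [0.5199, 0.0622, 0.1125]
eef_rot: [-179.8, -0.1, -14.2]
contact_force: [-3.8, 10.2, 4.4]
gripper_width: 0.0118
```

```bash
python3 - <<'E'
from h import *
s=get_state();print(tosh(s["tcp_pos"]),s["contact_force"],s["gripper_width"],s["eef_rot"])
E
```

```text
[-0.10839279 -0.01866122  0.11247549] [-3.8130001  10.17133038  4.42359781] 0.011769135220077762 [-1.79762589e+02 -1.13311200e-01 -1.41574930e+01]
```

>>> {"fn": "apply_moves", "kwargs": {"commands": [{"grip": 1.0, "slide": [0, 0.002, 0], "roll": 0}, {"grip": 1.0, "slide": [0, 0.002, 0], "roll": 0}]}}

```text
time_s: 7.92
tcp_pos: [0.5195, 0.0605, 0.1125]
eef_rot: [-179.8, -0.1, -14.1]
contact_force: [-2.6, 10.1, 4.4]
gripper_width: 0.0119
```

```bash
python3 - <<'E'
from h import *
s=get_state();print(tosh(s["tcp_pos"]),s["contact_force"],s["gripper_width"])
p,d=capture("scene"); cv2.imwrite("pics/s3.png",cv2.resize(p[150:310,160:370,::-1],None,fx=3.5,fy=3.5))
h=np.array([-240,52.]); 
for th in range(3,22,3):
    t=np.deg2rad(th);c,s_=np.cos(t),np.sin(t); h2=np.array([-240,46-0.])
    print(th,"dx",round(-240*c+48*s_+240,1),"dz",round(240*s_+48*c-48,1),"sock",round(240*s_-8*c+8,1))
E
```

```text
[-0.10837406 -0.02041107  0.11248429] [-2.55097339 10.08750474  4.37916138] 0.011863132030987057
3 dx 2.8 dz 12.5 sock 12.6
6 dx 6.3 dz 24.8 sock 25.1
9 dx 10.5 dz 37.0 sock 37.6
12 dx 15.2 dz 48.8 sock 50.1
15 dx 20.6 dz 60.5 sock 62.4
18 dx 26.6 dz 71.8 sock 74.6
21 dx 33.1 dz 82.8 sock 86.5
```

View pics/s3.png

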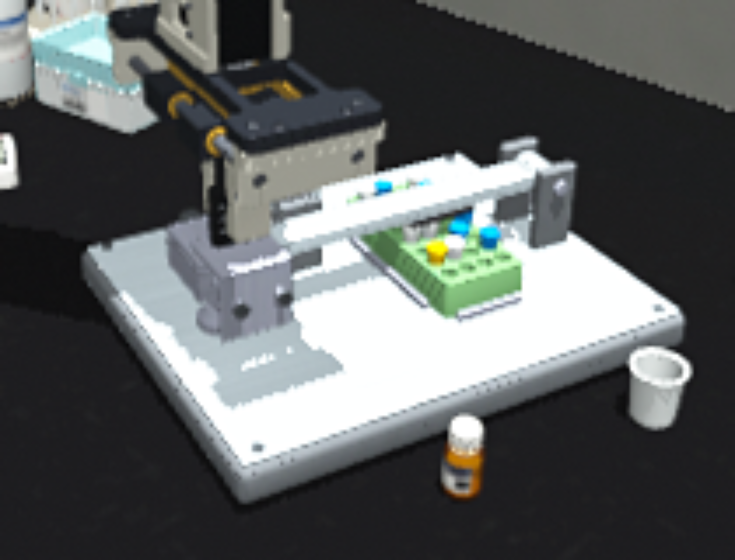

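The gripper holds the latch grip, pulled out about 21 mm, and the bar is still down at about (400,200). I lift along the hinge arc.

>>> {"fn": "apply_moves", "kwargs": {"commands": [{"grip": 1.0, "slide": [0.001, 0, -0.004], "roll": 0}, {"grip": 1.0, "slide": [0.002, 0, -0.0085], "roll": 0}, {"grip": 1.0, "slide": [0.003, 0, -0.0125], "roll": 0}, {"grip": 1.0, "slide": [0.0045, 0, -0.0185], "roll": 0}, {"grip": 1.0, "slide": [0.006, 0, -0.025], "roll": 0}]}}

```text
time_s: 8.6
tcp_pos: [0.5244, 0.0589, 0.1362]
eef_rot: [-179.8, 0.0, -14.2]
contact_force: [1.1, 9.4, -4.6]
gripper_width: 0.0116
```

```bash
python3 - <<'E'
from h import *
s=get_state();print(tosh(s["tcp_pos"]),s["contact_force"],s["moment"],s["gripper_width"])
p,d=capture("scene"); cv2.imwrite("pics/s4.png",cv2.resize(p[150:310,160:370,::-1],None,fx=3.5,fy=3.5))
E
```

```text
[-0.10324672 -0.02077819  0.13616585] [ 1.12041335  9.39706532 -4.60924584] [ 3.57079799  0.04775479 -0.11998347] 0.011632913912397388
```

View pics/s4.png

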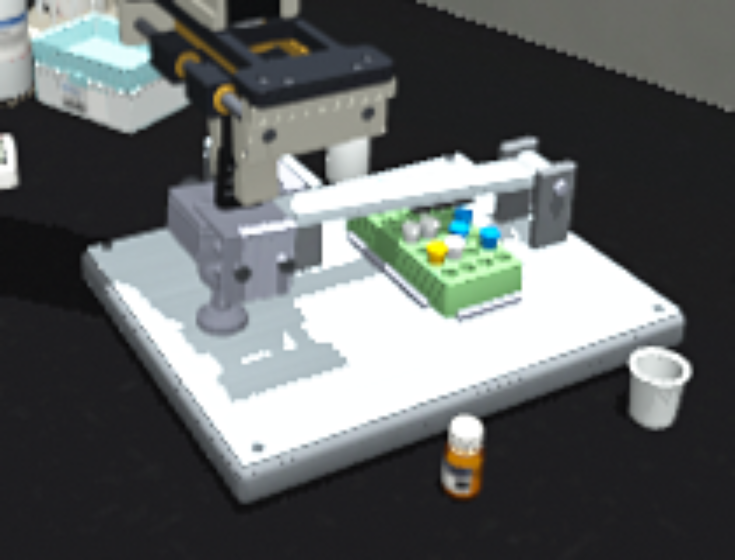

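The bar is rising: the coupler at about (235,240) is off its stud at (220,315). I continue along the arc.

>>> {"fn": "apply_moves", "kwargs": {"commands": [{"grip": 1.0, "slide": [0.002, 0, -0.006], "roll": 0}, {"grip": 1.0, "slide": [0.004, 0, -0.012], "roll": 0}, {"grip": 1.0, "slide": [0.0065, 0, -0.018], "roll": 0}, {"grip": 1.0, "slide": [0.009, 0, -0.024], "roll": 0}, {"grip": 1.0, "slide": [0.0115, 0, -0.03], "roll": 0}]}}

```text
time_s: 9.28
tcp_pos: [0.535, 0.0561, 0.1659]
eef_rot: [-179.8, 0.1, -14.2]
contact_force: [-0.6, 9.4, -4.8]
gripper_width: 0.0118
```

>>> {"fn": "apply_moves", "kwargs": {"commands": [{"grip": 1.0, "slide": [0.0025, 0, -0.005], "roll": 0}, {"grip": 1.0, "slide": [0.005, 0, -0.01], "roll": 0}, {"grip": 1.0, "slide": [0.0075, 0, -0.015], "roll": 0}, {"grip": 1.0, "slide": [0.01, 0, -0.0195], "roll": 0}, {"grip": 1.0, "slide": [0.0125, 0, -0.024], "roll": 0}]}}

```text
time_s: 9.9
tcp_pos: [0.5468, 0.0531, 0.1897]
eef_rot: [-179.8, 0.1, -14.2]
contact_force: [-0.2, 10.6, -4.1]
gripper_width: 0.0119
```

>>> {"fn": "apply_moves", "kwargs": {"commands": [{"grip": 1.0, "slide": [0, 0, 0], "roll": 0}, {"grip": 1.0, "slide": [0, 0, 0], "roll": 0}, {"grip": 1.0, "slide": [0, 0, 0], "roll": 0}]}}

```text
time_s: 10.28
tcp_pos: [0.547, 0.0532, 0.1897]
eef_rot: [-179.8, 0.1, -14.2]
contact_force: [-1.3, 9.6, -2.7]
gripper_width: 0.0118
```

```bash
python3 - <<'E'
from h import *
s=get_state();print(tosh(s["tcp_pos"]),s["contact_force"],s["moment"],s["gripper_width"],s["qd"])
p,d=capture("scene"); c=get_calibration("scene");cv2.imwrite("pics/s5.png",cv2.resize(p[130:310,160:370,::-1],None,fx=3.3,fy=3.3))
W=world(d,c);S=tosh(W); 
# bar slope: points y near +-12mm, on top surface
g=(d>0)&(abs(S[...,1])<.009)&(S[...,0]>-.05)&(S[...,0]<.11)&(S[...,2]>.078)
q=S[g]; k=np.polyfit(q[:,0],q[:,2],1); print(g.sum(),np.degrees(np.arctan(k[0])),k)
for o in ["rack","vial","cup"]:
    b=boxes_of(o,"scene")
    if b: print(o,b[0]["score"],(np.array(c["R"]).T@(np.array(b[0]["position"])-np.array(c["t"]))).round(3))
E
```

```text
[-0.07993503 -0.02077769  0.1897279 ] [-1.28942098  9.59401433 -2.66409061] [ 3.78631508  0.94065629 -0.14490877] 0.011790792507313555 [-0.07972318  0.08031061 -0.11687017 -0.08267727 -0.09768034  0.11205634]
152 -19.352265965987776 [-0.35121943  0.13035056]
rack 0.58 [0.659 0.034 0.059]
vial 0.81 [ 0.538 -0.103  0.03 ]
cup 0.65 [ 0.676 -0.133  0.025]
```

View pics/s5.png

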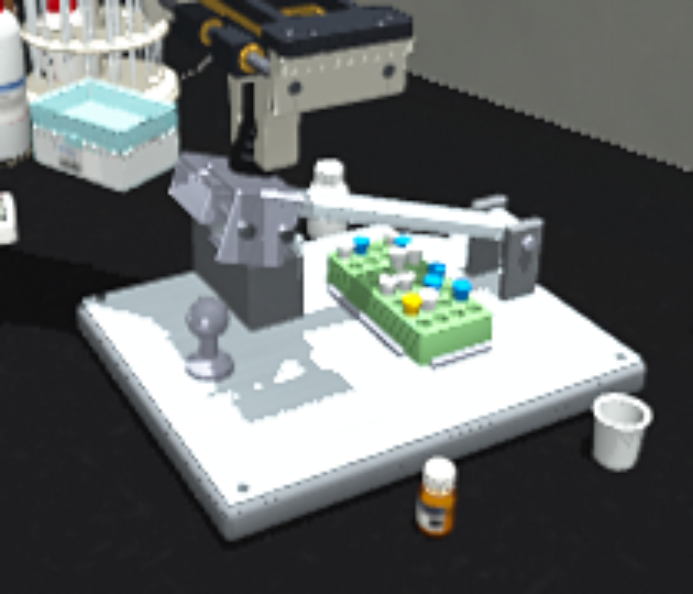

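The ball stud at (207,320) is clear and the bar is up about 19.4°, which puts the coupler about 80 mm up. The gripper holds it still, and the rack, vial, cup and bottle are standing. I hand in.

```bash
python3 - <<'E'
from h import *
s=get_state();print(s["tcp_pos"],s["gripper_width"],s["contact_force"]);print(close_job())
E
```

```text
[0.54703949 0.05319365 0.18975814] 0.011570050111481548 [-1.14144127 10.32907747 -2.77760416]
the job is handed in; nothing more can be done
None
```

The job is handed in at about 10.5 s of the 46 s, with the gripper holding the bar up off its ball stud. I got no verdict back.

- **Lock:** I slid it outwards about 37 mm, until it stood still under 25 N of side load. The wrist picture then showed its grip at the outer end of the post. I did not look at it again after lifting the bar, but nothing touched it.
- **Latch:** I pulled it about 21 mm sideways with the bar still down, and the spring force read about 10 N.
- **Lift:** I raised the bar along its hinge arc. The depth data show it tilted 19.4°, which puts the coupler about 80 mm above its seat.
- **Hold:** The grip opening is still 11.6 mm, the thickness of the latch grip, and the arm was stationary.
- **Bystanders:** The vial, cup and bottle are standing in the last picture. The vial's and cup's positions agree with the start within the networks' accuracy. The bottle I checked only by eye.
- **Rack:** The network's position for it came out about 20 mm further along y than in the first scene picture. I put this down to the raised bar uncovering more of it. It looks unmoved in its nest, but I did not confirm that with a separate measurement.

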